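# Set the class copy stand to its height mark

## Robot

A 6-joint arm with a two-finger parallel gripper is mounted at the origin on the work surface. World frame = base frame: x ahead of the robot, y to its left, z up, the work surface at z = 0. Lengths are in m, angles in rad, forces in N, time in s.
With the tool pointing down it reaches from about 0.275 to 0.85 m from the base axis. Payload 19 kg.
Tool frame: the origin (TCP) lies at the centre of the arm's flange, where the gripper is bolted on; the fingertips stand 173 mm ahead of it and the grasp point (between the pads) lies 155 mm ahead of it; z points along the fingers, y is the line along which they close (so a half turn about z gives the same grasp; the last joint's range is limited). The gripper opens to 85 mm and grips with 20 to 120 N. Pads are 22 mm wide; open, the fingers measure 114 mm over their backs; the gripper's body (76 mm by 85 mm) begins 54 mm behind the grasp point. The pads swing forward as they close: fully open they stand 13 mm farther back than shut.
Start: joints at [-1.391, 0.15, 1.437, -0, 1.554, -0.134], TCP at [0.177, -0.547, 0.405] pointing down, gripper open.
Joint ranges: [-2.8, 2.8], [-0.68, 2.1], [0.12, 2.68], [-1.39, 4.53], [0.16, 2.79], [-2.81, 2.81]. Speed limits (rad/s): [1.89, 1.89, 2.22, 3.01, 3.01, 3.01].

## Interface

Orientations are given as a unit quaternion [x, y, z, w].
In Python, from station import sense, get_image, calibration, sign_off gives the robot as it stands.
- The arm moves only by the tool carry_out, never from a script. Its argument "steps" is a list of rows, each a list of 7 numbers: the shift along the world's x, y, z in cm, then the turn, a rotation vector about the world's x, y, z in degrees, then the closure, from 0 (fully open) to 1 (shut). In form: [[dx, dy, dz, ax, ay, az, jaw], ...]. A call has exactly 10 rows; each row shifts and turns the commanded pose from where the row before left it; what a row does not reach is not made up. A row lasts 1/10 s, in which the tool goes at most 50 mm and 8.59 degrees, less where a joint would pass 70% of its speed; a pose out of reach is approached as far as the arm can. A call is refused whole if a number of a shift passes 5 or a number of a turn 8.59, either way. A call with a gripper value outside its range is refused whole. The fingers move at their own pace and stop on an object; "force" is the grip in N (left out, the last holds). Time passes only in rows, so rows that do not move let the fingers close, or fill a call up. It gives the time, the measured TCP pose, the force, the opening and the grip force at its end, in the units of the state.
- sense(): the state, without advancing time (a new reading comes with each control period).
- get_image(name): name is "scene" or "top" or "wrist"; returns the picture (480x640x3 uint8, red, green, blue); there is no depth.
- calibration(name): a dict with "fov_y" (degrees; the focal length in pixels is half the picture's height over the tangent of half this angle, whatever the lens; pixels are square), "cx", "cy" (the principal point, pixels), "rvec" (rotation vector, rad) and "tvec" (3), from world to camera coordinates, as OpenCV has them. Camera axes: x right, y down, z forward; pixel columns grow to the right and rows downward; lengths in m; the calibration is good to about 2 mm. A picture is of the moment at which its call begins: read the wrist's pose just before it. calibration takes no time and is no camera call; for the wrist camera it gives the pose at the moment of the call.
- sign_off(): hands the job in; it is judged then, once.
The state is a dict: "time_s": time; "joints": joint angles; "qd": joint speeds; "joint_efforts": joint torques, N m; "ee_pos": TCP position; "eef_rot": TCP orientation; "force": force on the tool from outside, world axes, zero at the start; "wrist_torque": the same for the moment, N m; "width": finger opening in m; "grasp_force": force on a finger pad.
Only numpy, scipy, OpenCV 4.12 (cv2) and the standard library are available. Lean on these libraries where they do the work, as an engineer would, in place of code of your own. Each camera call takes 0.05 s, during which the arm holds its last target. There are 200 camera calls.

## Task

Get the copy stand ready for photographing the leaf print: gently lower the hinged clear cover until it lies fully closed on the print, then take hold of the round inner column, raise it to its red mark (lower edge of the red ring level with the top of the red cam ring) and, still holding it there, swing the red cam lever fully closed. Do not let go: finish still gripping the column at the mark, with the lever and the cover closed, and leave the other things on the counter where they are.

Things in the scene. Friction and masses are not known exactly. Their poses are not given: they have to be found in the camera images.
- stand: Copy stand, fixed: grey board, top 22 mm above the counter, spanning x -105..155, y -135..135 mm of its own frame (origin on the counter; +x to the back, z up). Column axis at x 112, y 0: foot flange 68 mm, outer tube 32 mm, black collar 46 mm in diameter (small ear at +x) up to 185 mm, then the red cam ring (45 mm) up to 197 mm.
- platen (a joint): The hinged cover: white frame 150 mm along the stand's x, 215 mm hinge to free edge, 10 mm thick, clear window, blue finger lip 12 mm beyond the edge's middle. 0 = closed on the board (upper face 34 mm above the counter); grows as it opens, 1.57 = upright; starts 1.2 to 1.5. Stiff hinge: stays at any angle; 3 to 4 N at 170 mm from the hinge moves it.
- platen_hinge (a point): Point on the hinge axis at the middle of the cover's width; stand frame (-10, 112, 26) mm. The axis runs along the stand's x; closed, the cover reaches from it towards the stand's -y.
- platen_edge (a point): Middle of the free edge of the cover, on its upper (outer) face, 215 mm from the hinge along the cover and 8 mm to the outer side of the plane through the hinge axis.
- collar_top (a point): Point on the column's axis at the height of the top of the red cam ring, 197 mm above the counter. Fixed in the stand.
- column_lift (a joint): Height of the inner column in m: 0 = down on its stop, where it starts (it sinks back if let go with the lever open); 0.030 = the mark, lower edge of the red ring level with the top of the cam ring; at most 0.070. About 4 to 5 N lifts it. With the lever closed the cam clamps it (it then slips only above about 25 N).
- column: The inner column: round aluminium tube, 25 mm in diameter, black rings every 10 mm and one red ring 4 mm tall; upright, turns freely about its axis with the hand. Origin on its axis at the lower edge of the red ring (at the start 30 mm below the cam ring's top, hidden inside); z axis up.
- column_top (a point): Centre of the column's top face, 92 mm above the red ring's lower edge: 62 mm above the top of the cam ring at the start, 92 mm at the mark. A brass camera screw of 9 mm stands on it (it is only seen, not solid).
- cam_lever (a joint): Red cam lever on an upright axis 3 mm behind (stand +x) the column's: 0 = closed, at its stop, paddle to the stand's -y; opens counter-clockwise seen from above; starts 0.95 to 1.15 (paddle to the back right), at most 1.25. Stays where left; turning takes about 0.15 N m. A finger pinching the column above the ring pushes the paddle round as the hand twists clockwise about the column.
- lever_paddle (a point): Middle of the top edge of the lever's paddle, an upright red plate 6 mm thick beside the column, 18 to 44 mm out from the lever's axis, its top 56 mm above the top of the cam ring. This point is 31 mm out from the lever's axis.
- camera: Compact black camera, 36 x 104 x 62 mm with a lens to its -x, standing on the counter right of the stand. Bystander. Origin at the centre of its underside.
- glue_stick: Glue stick, 30 mm diameter, 92 mm tall, white and yellow, standing left of the stand. Bystander.
- board_eraser: Blue whiteboard eraser, 52 x 134 x 36 mm, lying in front of the stand. Bystander.
- paint_red: Red paint bottle, 68 mm diameter, 176 mm tall, on the left of the counter. Bystander.
- paint_blue: Blue paint bottle, 68 mm diameter, 176 mm tall, on the left of the counter. Bystander.
- brush_pot: Green pot of paint brushes, 94 mm diameter, pot 105 mm and brushes to about 300 mm tall, on the right at the back. Bystander.
- water_tub: Open white plastic tub, 200 x 130 x 85 mm, on the right of the counter. Bystander.

How it is judged:
On the way, in this order (a step that is already met when the one before it is completed fails the run):
1. the clear cover lies closed on the board (value of joint platen below 0.05 rad), for 0.2 s.
2. the column is gripped and held at its red mark with the cam lever still open (value of joint column_lift between 0.026 and 0.034 m and contact force between the fingers and column above 3 N and value of joint cam_lever above 0.7 rad and value of joint platen below 0.05 rad), for 0.2 s.
3. the cam lever is closed while the column is held at the mark (value of joint cam_lever below 0.08 rad and value of joint column_lift between 0.026 and 0.034 m and contact force between the fingers and column above 3 N), for 0.2 s.
At the end, for the whole second after the job is handed in: The cover is closed (within 0.05 rad), the cam lever is closed (within 0.08 rad), the column is at its red mark (within 4 mm) and at rest, and the fingers still grip it between them (more than 3 N) (all of step 3 and value of joint platen below 0.05 rad and horizontal distance between the grasp point and column below 0.015 m and linear speed of column below 0.01 m/s); the arm keeps its last pose, push and grip.
It fails at once if the cover was slammed (faster than 2.5 rad/s) (velocity of joint platen below -2.5 rad/s).
It fails at once if the cam lever was swung over while the column was more than 6 mm off its mark (value of joint cam_lever below 0.7 rad and (value of joint column_lift below 0.024 m or value of joint column_lift above 0.036 m)).
It fails at once if the cam lever was swung over with nobody holding the column (value of joint cam_lever below 0.7 rad and contact force between the fingers and column below 0.2 N).
It fails at once if one of the other things was moved more than 30 mm (distance of any of camera, glue_stick, board_eraser, paint_red, paint_blue, brush_pot, water_tub from where it was at the start of the episode above 0.03 m).
It also fails if it takes over 58 s, if anything falls off the work surface, if the arm or the gripper's body presses on something with over 40 N, if the wrist force passes 120 N, or if a joint passes its speed limit or range.

## Working session

There is one attempt and no reset: what is moved stays moved. The work goes in short steps, Python scripts to look and compute and a tool call to move; the robot and the scene stay as the last step left them, time stands still between calls to the robot, and variables do not carry over. Pictures are saved under pics/ and viewed, at most 10 in all, crops included, and the job is handed in when it is done.

Besides the shell and the picture viewer there is one more tool, called after ">>>" as name([rows], argument=value, ...), one row to a line, values as JSON. carry_out: Moves the arm, as the interface text tells. Its arguments: {"type":"object","properties":{"steps":{"type":"array"},"force":{"type":"number"}},"required":["steps"]}

```bash
ls; mkdir -p pics
python3 - <<'E'
from station import *
import cv2
s=sense();print(s['ee_pos'],s['eef_rot'],s['time_s'],s['width'])
for n in('scene','top'):
    im=get_image(n);cv2.imwrite(f'pics/{n}0.png',im[:,:,::-1]);print(n,calibration(n))
E
```

```text
pics
[ 0.17746379 -0.5469054   0.4040896 ] [ 9.87714640e-01  1.56267261e-01 -5.40549530e-06 -5.76872131e-04] 0.0 0.08530372505441086
scene {'fov_y': 50.384493338322, 'cx': 320.61133709806, 'cy': 246.63978542490426, 'rvec': array([ 0.68901551,  2.54369126, -1.22451219]), 'tvec': array([ 0.43820488, -0.02297014,  1.63571211])}
top {'fov_y': 46.26845437631815, 'cx': 324.01543629153554, 'cy': 237.22230140882868, 'rvec': array([ 2.18417603, -2.15082913,  0.10051827]), 'tvec': array([-0.01449132,  0.52928344,  1.62621912])}
```

View pics/scene0.png

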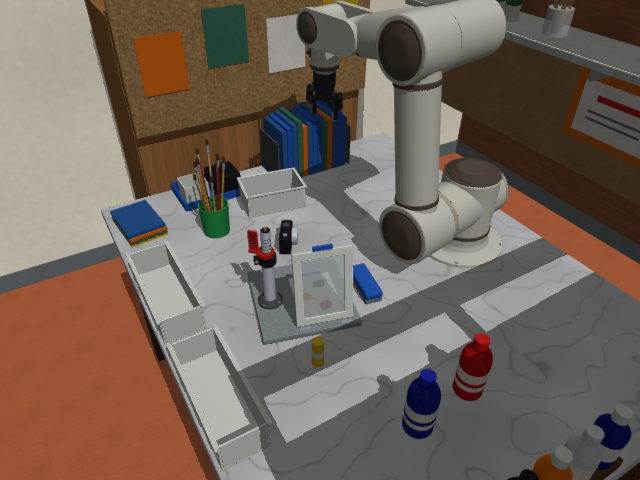

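View pics/top0.png

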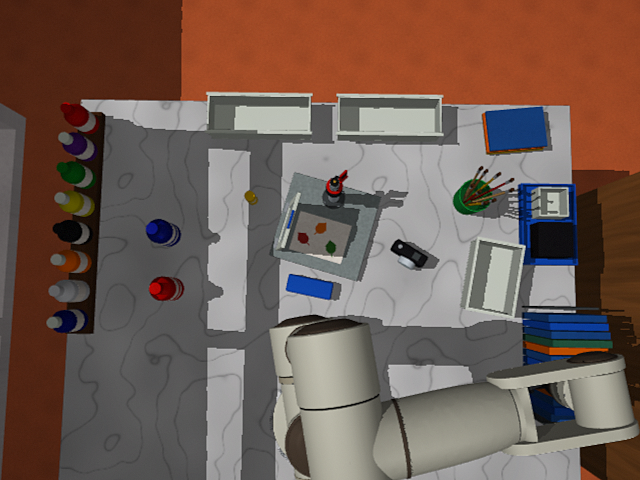

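The overview shows the board in the top view at roughly cols 273–381, rows 173–280, with its column at about (335,187). In the scene view the column top is at about (266,230). The cover is open on the left side. I'll zoom in on both views.

Run:
```python
import cv2,numpy as np
t=cv2.imread('pics/top0.png')[160:290,264:394];s=cv2.imread('pics/scene0.png')[220:350,240:370]
f=lambda a:cv2.resize(a,(400,400),interpolation=cv2.INTER_CUBIC)
t=cv2.resize(t,(400,400),interpolation=cv2.INTER_CUBIC)
cv2.imwrite('pics/crop0.png',np.hstack([t,f(s)]))
```

```text
(no output)
```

View pics/crop0.png

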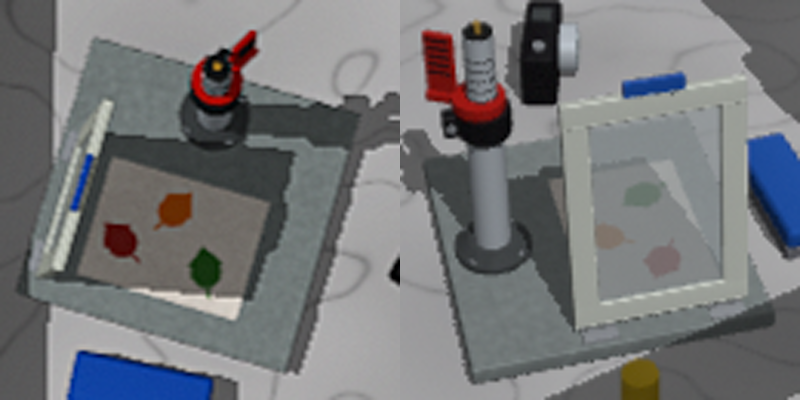

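Crop scale is 3.077. In the top view the board corners are (95,38), (362,112), (295,372) and (33,297), and the column top is (216,68). In the scene view the column top is (79,33), the cover's free corners are (157,108) and (348,80), and the paddle top is (37,32). I'll fit the stand pose, cover angle and lever angle together.

```bash
cat > h.py <<'E'
import numpy as np,cv2
from station import *
from scipy.optimize import least_squares
def proj(n,P,c=None):
    c=c or calibration(n);f=240/np.tan(np.radians(c['fov_y']/2))
    K=np.array([[f,0,c['cx']],[0,f,c['cy']],[0,0,1]])
    return cv2.projectPoints(np.array(P,float).reshape(-1,3),c['rvec'],c['tvec'],K,None)[0][:,0]
def w(p,L):
    L=np.array(L,float).reshape(-1,3)/1000;c,s=np.cos(p[2]),np.sin(p[2])
    return np.c_[p[0]+c*L[:,0]-s*L[:,1],p[1]+s*L[:,0]+c*L[:,1],L[:,2]]
def plat(q,r,x=0,n=8):
    return [-10+x,112-r*np.cos(q)+n*np.sin(q),26+r*np.sin(q)+n*np.cos(q)]
def pad(q,r=31,z=253): return [115+r*np.sin(q),-r*np.cos(q),z]
E
python3 - <<'E'
from h import *
k=400/130
T=np.array([(95,38),(362,112),(295,372),(33,297),(216,68)])/k+[264,160]
S=np.array([(79,33),(157,108),(348,80),(37,32),(75,378)])/k+[240,220]
ct,cs=calibration('top'),calibration('scene')
def pts(p):
    A=[[155,135,22],[155,-135,22],[-105,-135,22],[-105,135,22],[112,0,259]]
    B=[[112,0,259],plat(p[3],215,75),plat(p[3],215,-75),pad(p[4]),[155,135,22]]
    return proj('top',w(p,A),ct)-T,proj('scene',w(p,B),cs)-S
r=least_squares(lambda p:np.r_[tuple(a.ravel() for a in pts(p))],[.6,0,-.2,1.35,1.05],loss='soft_l1')
p=r.x;print(p.round(4));print(*[a.round(1) for a in pts(p)])
np.save('p.npy',p)
for n,L in dict(col=[112,0,197],edge=plat(p[3],215),hinge=plat(0,0),closed=plat(0,215),pad=pad(p[4])).items():print(n,w(p,L).round(4))
E
```

```text
[ 0.5395 -0.006  -0.2502  1.4434  1.1406]
[[-0.9 -0. ]
 [-0.1 -0.7]
 [-0.8 -0.5]
 [-4.4 -0.3]
 [ 0.8 -0. ]] [[-0.9 -1.6]
 [ 1.9  0.1]
 [ 0.7 -1.6]
 [-0.7 -0.3]
 [-0.1 -3.6]]
col [[ 0.648  -0.0337  0.197 ]]
edge [[0.5528 0.0862 0.2403]]
hinge [[0.5576 0.105  0.034 ]]
closed [[ 0.5043 -0.1033  0.034 ]]
pad [[ 0.675 -0.054  0.253]]
```

Fit is within 1–2 px; the front-left corner reading is the outlier, which soft_l1 down-weights. Column is at about (0.648, -0.034), yaw -14.3°, cover 1.44 rad, lever 1.14 rad. The cover push comes next: a closed fist following the arc of the outer face.

```bash
cat > arc.py <<'E'
from h import *
p=np.load('p.npy');s=sense()
def tcp(q,r=165,back=0):
    L=plat(q,r,-10);L[1]+=11+back;x=w(p,L)[0];x[2]+=.173;return x
print('now',s['ee_pos'].round(4),'pre',tcp(1.44,back=30).round(4),'q0',tcp(1.44).round(4))
Q=np.r_[1.44:0:16j];X=np.array([tcp(q) for q in Q]);print((np.diff(X,axis=0)*100).round(2).tolist());print(X[-1].round(4))
E
python3 arc.py
```

```text
now [ 0.1775 -0.5469  0.4041] pre [0.5546 0.134  0.3636] q0 [0.5472 0.105  0.3636]
[[-0.39, -1.52, -0.21], [-0.38, -1.5, -0.36], [-0.37, -1.46, -0.5], [-0.36, -1.4, -0.64], [-0.34, -1.34, -0.78], [-0.32, -1.26, -0.91], [-0.3, -1.17, -1.03], [-0.27, -1.07, -1.14], [-0.24, -0.96, -1.24], [-0.21, -0.84, -1.33], [-0.18, -0.71, -1.41], [-0.15, -0.58, -1.47], [-0.11, -0.44, -1.52], [-0.08, -0.29, -1.56], [-0.04, -0.15, -1.58]]
[ 0.5097 -0.0417  0.207 ]
```

>>> carry_out([
  [0,0,4,0,0,8,1],
  [0,0,4,0,0,8,1],
  [2,3,3,0,0,8,1],
  [2,4,0,0,0,8,1],
  [2.3,4,0,0,0,8,1],
  [2.3,4,0,0,0,8,1],
  [2.3,4,0,0,0,8,1],
  [2.3,4,0,0,0,2,1],
  [2.3,4,0,0,0,0,1],
  [2.3,4,0,0,0,0,1],
])

```text
time_s: 1.1
ee_pos: [0.3558, -0.2351, 0.5146]
eef_rot: [0.788, 0.615, -0.0, -0.0]
force: [1.6, -1.3, 0.2]
width: -0.0001
grasp_force: 0.0
```

>>> carry_out([
  [2,4,0,0,0,0,1],
  [2,4,0,0,0,0,1],
  [2,4,0,0,0,0,1],
  [2,4,0,0,0,0,1],
  [2,4,0,0,0,0,1],
  [2,4,0,0,0,0,1],
  [2,4,0,0,0,0,1],
  [2,4,0,0,0,0,1],
  [2,3,0,0,0,0,1],
  [0,0,0,0,0,0,1],
])

```text
time_s: 2.1
ee_pos: [0.537, 0.1162, 0.5132]
eef_rot: [0.787, 0.617, -0.001, -0.001]
force: [0.9, -1.2, -0.1]
width: -0.0002
grasp_force: 0.0
```

>>> carry_out([
  [1,2,0,0,0,0,1],
  [0.8,1.9,0,0,0,0,1],
  [0,0,-2,0,0,0,1],
  [0,0,-3,0,0,0,1],
  [0,0,-3,0,0,0,1],
  [0,0,-3,0,0,0,1],
  [0,0,-3,0,0,0,1],
  [0,0,-1,0,0,0,1],
  [0,0,0,0,0,0,1],
  [0,0,0,0,0,0,1],
])

```text
time_s: 3.1
ee_pos: [0.5537, 0.1519, 0.3661]
eef_rot: [0.788, 0.615, 0.001, 0.0]
force: [-0.0, -0.1, -0.1]
width: 0.0
grasp_force: 0.0
```

Run:
```python
from h import *
a=get_image('scene')[200:350,230:400];b=get_image('top')[150:300,254:424]
cv2.imwrite('pics/c1.png',np.hstack([cv2.resize(i,(400,353),interpolation=cv2.INTER_CUBIC) for i in(a,b)])[:,:,::-1])
```

```text
(no output)
```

View pics/c1.png

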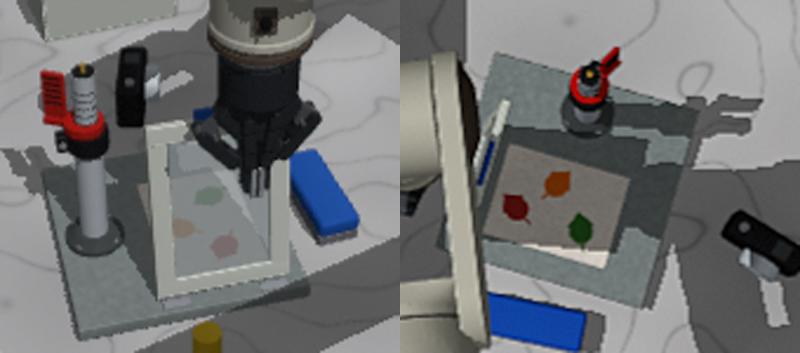

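The fist is outside the cover's outer face and clear of everything. I'll start the push.

>>> carry_out([
  [-0.4,-1.6,0,0,0,0,1],
  [-0.4,-1.6,0,0,0,0,1],
  [-0.3,-1.2,0,0,0,0,1],
  [-0.2,-0.8,-0.1,0,0,0,1],
  [-0.2,-0.8,-0.1,0,0,0,1],
  [-0.2,-0.75,-0.2,0,0,0,1],
  [-0.2,-0.75,-0.2,0,0,0,1],
  [-0.2,-0.75,-0.25,0,0,0,1],
  [-0.2,-0.75,-0.25,0,0,0,1],
  [-0.2,-0.7,-0.3,0,0,0,1],
])

```text
time_s: 4.2
ee_pos: [0.5283, 0.0545, 0.3503]
eef_rot: [0.788, 0.616, -0.0, -0.0]
force: [1.0, 2.4, 0.9]
width: 0.0001
grasp_force: 0.9
```

>>> carry_out([
  [-0.2,-0.7,-0.3,0,0,0,1],
  [-0.2,-0.7,-0.35,0,0,0,1],
  [-0.17,-0.67,-0.4,0,0,0,1],
  [-0.17,-0.67,-0.4,0,0,0,1],
  [-0.16,-0.63,-0.45,0,0,0,1],
  [-0.16,-0.63,-0.45,0,0,0,1],
  [-0.15,-0.6,-0.5,0,0,0,1],
  [-0.15,-0.58,-0.52,0,0,0,1],
  [-0.14,-0.54,-0.57,0,0,0,1],
  [-0.13,-0.53,-0.57,0,0,0,1],
])

```text
time_s: 5.2
ee_pos: [0.512, -0.0079, 0.3051]
eef_rot: [0.788, 0.616, -0.0, -0.0]
force: [0.3, 1.0, -0.3]
width: 0.0003
grasp_force: 0.5
```

>>> carry_out([
  [-0.12,-0.48,-0.62,0,0,0,1],
  [-0.12,-0.48,-0.62,0,0,0,1],
  [-0.1,-0.42,-0.66,0,0,0,1],
  [-0.1,-0.42,-0.67,0,0,0,1],
  [-0.09,-0.36,-0.7,0,0,0,1],
  [-0.09,-0.35,-0.71,0,0,0,1],
  [-0.07,-0.29,-0.73,0,0,0,1],
  [-0.07,-0.29,-0.74,0,0,0,1],
  [-0.06,-0.22,-0.76,0,0,0,1],
  [-0.05,-0.22,-0.76,0,0,0,1],
])

```text
time_s: 6.2
ee_pos: [0.5034, -0.0429, 0.2352]
eef_rot: [0.788, 0.616, -0.0, -0.0]
force: [0.7, 0.6, 1.2]
width: 0.0001
grasp_force: 0.3
```

>>> carry_out([
  [0,-0.1,-0.6,0,0,0,1],
  [0,-0.1,-0.6,0,0,0,1],
  [0,0,-0.5,0,0,0,1],
  [0,0,-0.4,0,0,0,1],
  [0,0,-0.3,0,0,0,1],
  [0,0,-0.2,0,0,0,1],
  [0,0,-0.1,0,0,0,1],
  [0,0,-0.1,0,0,0,1],
  [0,0,0,0,0,0,1],
  [0,0,0,0,0,0,1],
])

```text
time_s: 7.2
ee_pos: [0.5035, -0.0447, 0.208]
eef_rot: [0.788, 0.616, 0.0, -0.0]
force: [-0.2, 0.8, 0.3]
width: -0.0002
grasp_force: 0.0
```

>>> carry_out([
  [0,0,-0.1,0,0,0,1],
  [0,0,-0.1,0,0,0,1],
  [0,0,-0.05,0,0,0,1],
  [0,0,-0.05,0,0,0,1],
  [0,0,0,0,0,0,1],
  [0,0,0,0,0,0,1],
  [0,0,0,0,0,0,1],
  [0,0,0,0,0,0,1],
  [0,0,0,0,0,0,1],
  [0,0,0,0,0,0,1],
])

```text
time_s: 8.2
ee_pos: [0.5035, -0.0447, 0.2049]
eef_rot: [0.788, 0.616, -0.0, -0.0]
force: [-0.1, -0.0, -0.1]
width: -0.0005
grasp_force: 0.0
```

Run:
```python
from h import *
a=get_image('scene')[200:350,230:400];b=get_image('top')[150:300,254:424]
cv2.imwrite('pics/c2.png',np.hstack([cv2.resize(i,(400,353),interpolation=cv2.INTER_CUBIC) for i in(a,b)])[:,:,::-1])
p=np.load('p.npy')
for q in (0,.1): print(((proj('scene',w(p,[plat(q,215,75),plat(q,215,-75)]))-[230,200])*400/170).round())
```

```text
[[114. 162.]
 [232. 141.]]
[[114. 150.]
 [233. 129.]]
```

View pics/c2.png

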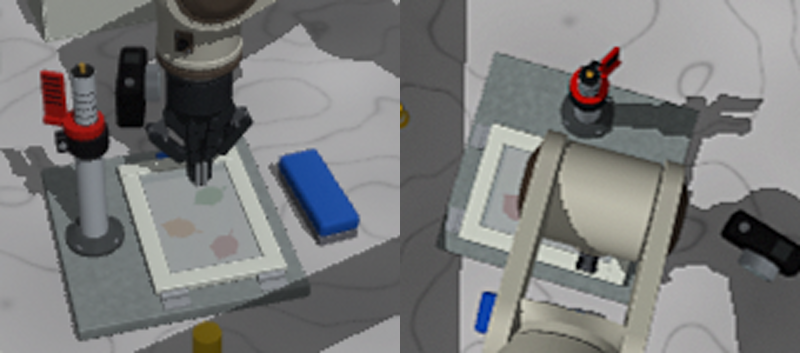

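>>> carry_out([
  [0,0,-0.1,0,0,0,1],
  [0,0,-0.1,0,0,0,1],
  [0,0,0,0,0,0,1],
  [0,0,0,0,0,0,1],
  [0,0,0,0,0,0,1],
  [0,0,0,0,0,0,1],
  [0,0,0,0,0,0,1],
  [0,0,0,0,0,0,1],
  [0,0,0,0,0,0,1],
  [0,0,0,0,0,0,1],
])

```text
time_s: 9.3
ee_pos: [0.5036, -0.0447, 0.2042]
eef_rot: [0.788, 0.616, 0.0, 0.0]
force: [-10.1, 1.7, 24.7]
width: -0.0
grasp_force: 12.5
```

The 25 N reaction and the cover corner matching the q≈0 projection show it is closed. Next I rise, turn the jaws to the start angle and hover over the column.

>>> carry_out([
  [0,0,1,0,0,0,1],
  [0,0,3,0,0,0,1],
  [0,0,4,0,0,0,1],
  [0,0,4,0,0,7.5,1],
  [0,0,4,0,0,7.5,1],
  [0,0,4,0,0,7.5,0.5],
  [0,0,4,0,0,7.5,0],
  [1,0,4,0,0,7.5,0],
  [2,0,2,0,0,7.5,0],
  [0,0,0,0,0,0,0],
])

```text
time_s: 10.3
ee_pos: [0.5345, -0.0448, 0.5056]
eef_rot: [0.491, 0.871, 0.001, 0.002]
force: [1.0, -0.6, -0.6]
width: 0.0724
grasp_force: 0.0
```

>>> carry_out([
  [2,0,0,0,0,0,0],
  [2,0,0,0,0,0,0],
  [2,0.1,0,0,0,0,0],
  [2,0.4,0,0,0,0,0],
  [2,0.5,0,0,0,0,0],
  [1.6,0.1,0,0,0,0,0],
  [0,0,0,0,0,0,0],
  [0,0,0,0,0,0,0],
  [0,0,0,0,0,0,0],
  [0,0,0,0,0,0,0],
])

```text
time_s: 11.3
ee_pos: [0.6488, -0.0338, 0.5032]
eef_rot: [0.493, 0.87, -0.0, 0.0]
force: [-0.1, 0.9, 0.8]
width: 0.0856
grasp_force: 0.0
```

Run:
```python
from h import *
p=np.load('p.npy');s=sense();print(s['ee_pos'],s['joints'].round(3))
c=calibration('wrist');im=get_image('wrist')
cv2.imwrite('pics/w1.png',im[:,:,::-1])
print(proj('wrist',w(p,[[112,0,259],[112,0,268],[112,0,197],pad(p[4])]),c).round(1))
```

```text
[ 0.64884744 -0.03376611  0.5031563 ] [-0.17   0.301  1.058 -0.     1.781 -0.711]
[[316.5 247.8]
 [316.5 252.4]
 [316.5 223.7]
 [335.5 289.5]]
```

View pics/w1.png

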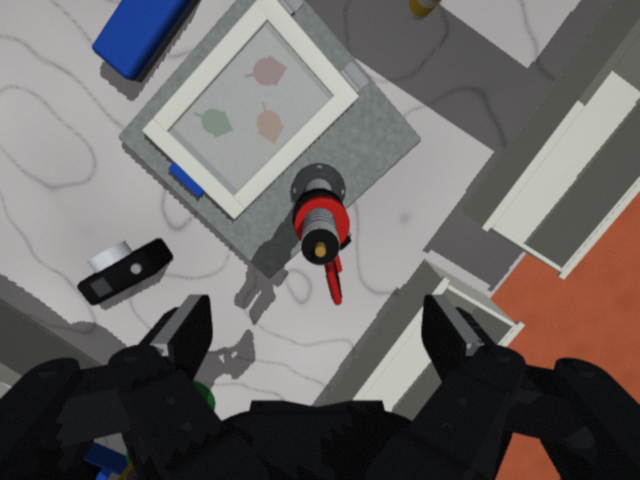

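Wrist view: screw tip at about (320,250), black top disc centre at about (320.5,246), against a prediction of (316.5,248). The paddle points down-right, 70° clockwise from the right finger, as planned. I'll turn that into a column correction.

Run:
```python
from h import *
c=calibration('wrist')
for px,z in (((320.3,246),.259),((320,250.5),.268),((321,220),.197)):
    r=least_squares(lambda v:proj('wrist',[v[0],v[1],z],c)[0]-px,[.65,-.03]);print(r.x.round(4))
print(sense()['ee_pos'].round(4))
```

```text
[ 0.6496 -0.0315]
[ 0.6493 -0.0316]
[ 0.6496 -0.0293]
[ 0.6489 -0.0338  0.5032]
```

>>> carry_out([
  [0.06,0.22,-1,0,0,0,0],
  [0,0,-2,0,0,0,0],
  [0,0,-2,0,0,0,0],
  [0,0,-2,0,0,0,0],
  [0,0,-2,0,0,0,0],
  [0,0,-1.7,0,0,0,0],
  [0,0,-1,0,0,0,0],
  [0,0,-0.8,0,0,0,0],
  [0,0,0,0,0,0,0],
  [0,0,0,0,0,0,0],
])

```text
time_s: 12.35
ee_pos: [0.6501, -0.0315, 0.3785]
eef_rot: [0.493, 0.87, 0.0, 0.0]
force: [-0.4, -0.4, 0.8]
width: 0.0851
grasp_force: 0.0
```

>>> carry_out([
  [0,0,0,0,0,0,0.5],
  [0,0,0,0,0,0,0.6],
  [0,0,0,0,0,0,0.65],
  [0,0,0,0,0,0,0.7],
  [0,0,0,0,0,0,0.8],
  [0,0,0,0,0,0,1],
  [0,0,0,0,0,0,1],
  [0,0,0,0,0,0,1],
  [0,0,0,0,0,0,1],
  [0,0,0,0,0,0,1],
], force=40)

```text
time_s: 13.35
ee_pos: [0.65, -0.0315, 0.3781]
eef_rot: [0.493, 0.87, -0.0, 0.0]
force: [-2.6, -0.9, 5.2]
width: 0.0246
grasp_force: 39.3
```

>>> carry_out([
  [0,0,0.3,0,0,0,1],
  [0,0,0.5,0,0,0,1],
  [0,0,0.5,0,0,0,1],
  [0,0,0.5,0,0,0,1],
  [0,0,0.5,0,0,0,1],
  [0,0,0.4,0,0,0,1],
  [0,0,0.3,0,0,0,1],
  [0,0,0,0,0,0,1],
  [0,0,0,0,0,0,1],
  [0,0,0,0,0,0,1],
])

```text
time_s: 14.35
ee_pos: [0.6501, -0.0315, 0.4078]
eef_rot: [0.493, 0.87, -0.0, -0.0]
force: [-0.5, -1.3, -2.5]
width: 0.0244
grasp_force: 39.8
```

Run:
```python
from h import *
a=get_image('scene')[205:275,235:305];b=get_image('wrist')
cv2.imwrite('pics/l1.png',np.hstack([cv2.resize(a,(400,400),interpolation=cv2.INTER_CUBIC),cv2.resize(b[120:420,170:470],(400,400))])[:,:,::-1])
z=[.197,.201,.227,.289,.298]
for n in('scene','wrist'):
    q=proj(n,[[.6495,-.0315,i] for i in z]);print(((q-[235,205])*400/70 if n=='scene' else (q-[170,120])*4/3).round())
```

```text
[[178. 256.]
 [178. 249.]
 [174. 202.]
 [165.  84.]
 [164.  66.]]
[[196. 197.]
 [196. 200.]
 [196. 228.]
 [196. 350.]
 [196. 381.]]
```

View pics/l1.png

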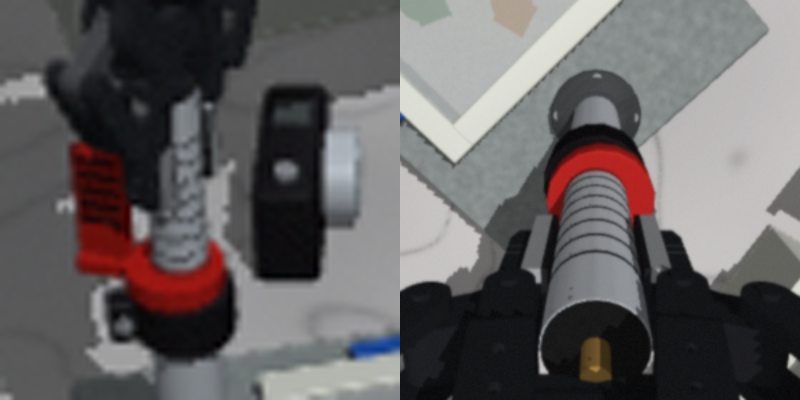

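The scene crop shows the paddle at about (100,205), still open. In the wrist crop the column top centre is at about (595-400, 345), against (196,350) predicted for a 30 mm lift. I'll check the red/grey boundary along the column numerically.

Run:
```python
from h import *
c=calibration('wrist');im=get_image('wrist')
R=cv2.Rodrigues(c['rvec'])[0];C=-R.T@c['tvec'];a=np.array([.6495,-.0315]);d=C[:2]-a;d/=np.linalg.norm(d)
e=a+.0125*d
P=np.array([[*e,z] for z in (.193,.195,.197,.199,.201,.203,.205,.207,.211,.221)])
print(proj('wrist',P,c).round(1).tolist());x=int(proj('wrist',P,c)[4,0])
print([(y,im[y,x].tolist()) for y in range(228,276)])
```

```text
[[316.9, 243.0], [316.9, 244.1], [316.9, 245.2], [316.9, 246.4], [316.9, 247.6], [316.9, 248.8], [316.9, 250.0], [316.9, 251.2], [317.0, 253.8], [317.0, 260.9]]
[(228, [96, 18, 17]), (229, [109, 20, 18]), (230, [117, 24, 21]), (231, [125, 24, 22]), (232, [149, 29, 27]), (233, [177, 36, 35]), (234, [189, 40, 36]), (235, [188, 37, 35]), (236, [184, 36, 33]), (237, [182, 35, 32]), (238, [183, 37, 35]), (239, [183, 36, 32]), (240, [182, 36, 31]), (241, [184, 37, 35]), (242, [183, 36, 31]), (243, [184, 36, 33]), (244, [181, 37, 33]), (245, [164, 34, 31]), (246, [128, 30, 29]), (247, [115, 51, 50]), (248, [124, 92, 95]), (249, [128, 123, 127]), (250, [126, 128, 135]), (251, [108, 111, 114]), (252, [89, 92, 95]), (253, [118, 122, 124]), (254, [130, 134, 137]), (255, [131, 135, 136]), (256, [129, 133, 136]), (257, [117, 120, 124]), (258, [90, 93, 95]), (259, [87, 91, 92]), (260, [120, 123, 126]), (261, [129, 133, 135]), (262, [132, 135, 138]), (263, [130, 134, 137]), (264, [128, 130, 134]), (265, [107, 110, 113]), (266, [78, 81, 83]), (267, [100, 103, 106]), (268, [124, 128, 131]), (269, [130, 133, 137]), (270, [130, 134, 138]), (271, [128, 133, 136]), (272, [127, 130, 134]), (273, [112, 114, 119]), (274, [78, 80, 82]), (275, [85, 87, 90])]
```

Darker red at rows 245–247 with the grey boundary at 247.5 matches z 0.197–0.201, so the red ring sits on the cam ring. Now I twist clockwise.

>>> carry_out([
  [0,0,0,0,0,-5,1],
  [0,0,0,0,0,-5,1],
  [0,0,0,0,0,-5,1],
  [0,0,0,0,0,-5,1],
  [0,0,0,0,0,-5,1],
  [0,0,0,0,0,-5,1],
  [0,0,0,0,0,-5,1],
  [0,0,0,0,0,-5,1],
  [0,0,0,0,0,-5,1],
  [0,0,0,0,0,0,1],
])

```text
time_s: 15.5
ee_pos: [0.6498, -0.0315, 0.4076]
eef_rot: [0.789, 0.614, -0.001, -0.0]
force: [-5.2, -1.7, -3.3]
width: 0.0241
grasp_force: 42.0
```

>>> carry_out([
  [0,0,0,0,0,-5,1],
  [0,0,0,0,0,-5,1],
  [0,0,0,0,0,-5,1],
  [0,0,0,0,0,-5,1],
  [0,0,0,0,0,-5,1],
  [0,0,0,0,0,-4,1],
  [0,0,0,0,0,-3,1],
  [0,0,0,0,0,-3,1],
  [0,0,0,0,0,0,1],
  [0,0,0,0,0,0,1],
])

```text
time_s: 16.5
ee_pos: [0.6497, -0.0313, 0.4074]
eef_rot: [0.937, 0.35, -0.001, -0.001]
force: [-7.4, 1.8, -2.8]
width: 0.0241
grasp_force: 49.1
```

Run:
```python
from h import *
s=sense();print(s['wrist_torque'],s['ee_pos'].round(4),s['joints'].round(2))
a=get_image('scene')[205:275,235:305];b=get_image('wrist')
cv2.imwrite('pics/t1.png',np.hstack([cv2.resize(a,(400,400),interpolation=cv2.INTER_CUBIC),cv2.resize(b[120:420,170:470],(400,400))])[:,:,::-1])
```

```text
[0.07784279 1.09470723 0.14284725] [ 0.6497 -0.0313  0.4074] [-0.17  0.31  1.24  0.    1.6   0.69]
```

View pics/t1.png

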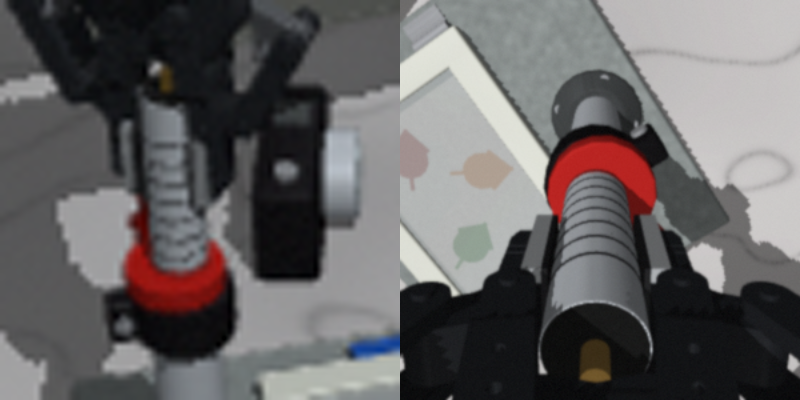

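The paddle is now behind the column at about (140,220), partly hidden and being pushed round. The wrist moment is 0.14 N m, matching the lever's resistance. I keep twisting until the moment rises at the stop.

>>> carry_out([
  [0,0,0,0,0,-2,1],
  [0,0,0,0,0,-2,1],
  [0,0,0,0,0,-2,1],
  [0,0,0,0,0,-2,1],
  [0,0,0,0,0,-2,1],
  [0,0,0,0,0,0,1],
  [0,0,0,0,0,0,1],
  [0,0,0,0,0,0,1],
  [0,0,0,0,0,0,1],
  [0,0,0,0,0,0,1],
])

```text
time_s: 17.6
ee_pos: [0.6497, -0.0312, 0.4074]
eef_rot: [0.964, 0.267, -0.001, -0.001]
force: [-7.1, 1.4, -3.5]
width: 0.0247
grasp_force: 52.8
```

Run:
```python
from h import *
s=sense();print(s['wrist_torque'],s['force'],s['grasp_force'],s['ee_pos'].round(4))
```

```text
[0.21639269 1.01522455 0.23007627] [-7.05015315  1.42105161 -3.48969315] 52.819405384361744 [ 0.6497 -0.0312  0.4074]
```

>>> carry_out([
  [0,0,0,0,0,-2,1],
  [0,0,0,0,0,-2,1],
  [0,0,0,0,0,-2,1],
  [0,0,0,0,0,0,1],
  [0,0,0,0,0,0,1],
  [0,0,0,0,0,0,1],
  [0,0,0,0,0,0,1],
  [0,0,0,0,0,0,1],
  [0,0,0,0,0,0,1],
  [0,0,0,0,0,0,1],
])

```text
time_s: 18.6
ee_pos: [0.65, -0.0311, 0.4074]
eef_rot: [0.976, 0.217, -0.0, -0.001]
force: [-3.1, 4.4, -7.4]
width: 0.024
grasp_force: 56.2
```

Run:
```python
from h import *
s=sense();print(s['wrist_torque'],s['force'],s['grasp_force'],s['ee_pos'].round(4),s['eef_rot'])
```

```text
[0.94004476 0.16882038 0.53550766] [-3.13485293  4.393759   -7.38469117] 56.16126822307706 [ 0.65   -0.0311  0.4074] [ 9.76128385e-01  2.17193054e-01 -3.45310870e-04 -6.58296088e-04]
```

>>> carry_out([
  [0,0,0,0,0,-1.5,1],
  [0,0,0,0,0,-1.5,1],
  [0,0,0,0,0,0,1],
  [0,0,0,0,0,0,1],
  [0,0,0,0,0,0,1],
  [0,0,0,0,0,0,1],
  [0,0,0,0,0,0,1],
  [0,0,0,0,0,0,1],
  [0,0,0,0,0,0,1],
  [0,0,0,0,0,0,1],
])

```text
time_s: 19.6
ee_pos: [0.6502, -0.031, 0.4075]
eef_rot: [0.981, 0.192, 0.0, -0.001]
force: [1.5, 5.6, -8.0]
width: 0.0242
grasp_force: 57.9
```

Run:
```python
from h import *
s=sense();print(s['wrist_torque'],s['force'],s['grasp_force'],s['ee_pos'].round(4),s['eef_rot'])
p=np.load('p.npy');p[:2]+=np.array([.6495,-.0315])-w(p,[112,0,0])[0,:2]
a=get_image('scene')[205:275,235:305];b=get_image('wrist')
cv2.imwrite('pics/t2.png',np.hstack([cv2.resize(a,(400,400),interpolation=cv2.INTER_CUBIC),cv2.resize(b[120:420,170:470],(400,400))])[:,:,::-1])
for q in(0,.1,.3): print(q,((proj('scene',w(p,[pad(q,44),pad(q,44,215)]))-[235,205])*400/70).round().tolist(),((proj('wrist',w(p,[pad(q,44),pad(q,18)]))-[170,120])*4/3).round().tolist())
```

```text
[ 1.03201915 -0.50914261  0.66028893] [ 1.51384691  5.64840856 -7.96159431] 57.88224885240197 [ 0.6502 -0.031   0.4075] [ 9.81465602e-01  1.91637401e-01  1.02870032e-04 -6.06014366e-04]
0 [[144.0, 96.0], [149.0, 166.0]] [[315.0, 342.0], [247.0, 298.0]]
0.1 [[134.0, 98.0], [140.0, 167.0]] [[324.0, 332.0], [251.0, 293.0]]
0.3 [[115.0, 103.0], [121.0, 173.0]] [[338.0, 309.0], [256.0, 283.0]]
```

View pics/t2.png

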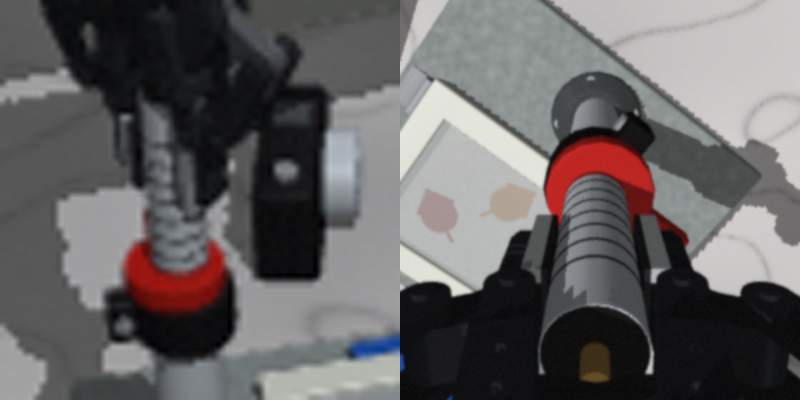

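The red paddle is now almost hidden behind the column at about (148,222), where the closed-lever prediction puts its outer edge. The red ring is still at the cam ring. One numeric check of the visible paddle edge before handing in.

Run:
```python
from h import *
p=np.load('p.npy');p[:2]+=np.array([.6495,-.0315])-w(p,[112,0,0])[0,:2]
im=get_image('scene').astype(int)
def pl(q,r,z,t): 
    a=pad(q,r,z);a[0]+=t*np.cos(q);a[1]+=t*np.sin(q);return a
for z in(.215,.222,.23):
    v=[proj('scene',w(p,[pl(q,44,z*1000,3),pl(q,44,z*1000,-3)])).round(1).tolist() for q in(0,.08,.15,.25)];print(z,v)
    y=int(round(v[0][0][1]));print(y,[(x,im[y,x].tolist()) for x in range(254,266)])
w1=cv2.imread('pics/t1.png')[::1]
s=cv2.resize(w1[:,:400],(70,70),interpolation=cv2.INTER_AREA)
y=36;print('t1',[(x+235,s[y,x,::-1].tolist()) for x in range(19,31)])
c=calibration('wrist');R=cv2.Rodrigues(c['rvec'])[0];C=-R.T@c['tvec'];a=np.array([.6495,-.0315]);d=C[:2]-a;d/=np.linalg.norm(d)
b=get_image('wrist');q=proj('wrist',[[*(a+.0125*d),z] for z in(.197,.201)],c);print(q.round(1).tolist(),[(y,b[y,int(q[0,0])].tolist()) for y in range(242,252)])
```

```text
0.215 [[[260.0, 234.2], [262.3, 233.8]], [[258.6, 234.5], [260.9, 234.0]], [[257.5, 234.8], [259.8, 234.2]], [[255.9, 235.3], [258.1, 234.6]]]
234 [(254, [89, 89, 90]), (255, [88, 88, 88]), (256, [78, 79, 80]), (257, [73, 76, 77]), (258, [31, 32, 33]), (259, [19, 20, 21]), (260, [52, 54, 58]), (261, [66, 69, 72]), (262, [98, 102, 107]), (263, [91, 95, 99]), (264, [98, 101, 106]), (265, [45, 46, 49])]
0.222 [[[259.8, 232.0], [262.1, 231.6]], [[258.5, 232.3], [260.8, 231.8]], [[257.3, 232.6], [259.6, 232.0]], [[255.7, 233.1], [257.9, 232.4]]]
232 [(254, [89, 88, 89]), (255, [56, 56, 58]), (256, [56, 58, 60]), (257, [58, 61, 62]), (258, [28, 27, 29]), (259, [14, 12, 15]), (260, [67, 70, 73]), (261, [93, 97, 100]), (262, [106, 110, 115]), (263, [117, 122, 126]), (264, [117, 122, 126]), (265, [59, 61, 64])]
0.23 [[[259.6, 229.4], [261.9, 229.0]], [[258.2, 229.7], [260.6, 229.2]], [[257.1, 230.0], [259.4, 229.5]], [[255.5, 230.6], [257.7, 229.9]]]
229 [(254, [90, 89, 90]), (255, [41, 42, 43]), (256, [71, 73, 75]), (257, [50, 52, 54]), (258, [22, 23, 25]), (259, [25, 25, 26]), (260, [61, 65, 67]), (261, [95, 99, 102]), (262, [109, 114, 118]), (263, [117, 122, 128]), (264, [80, 83, 87]), (265, [51, 53, 55])]
t1 [(254, [159, 159, 161]), (255, [160, 159, 161]), (256, [159, 158, 161]), (257, [160, 159, 161]), (258, [151, 147, 149]), (259, [83, 58, 58]), (260, [55, 19, 18]), (261, [76, 73, 76]), (262, [93, 97, 101]), (263, [101, 105, 110]), (264, [108, 114, 117]), (265, [116, 121, 125])]
[[315.3, 248.6], [315.3, 251.0]] [(242, [189, 37, 34]), (243, [190, 38, 34]), (244, [189, 38, 34]), (245, [190, 36, 34]), (246, [188, 36, 33]), (247, [185, 37, 34]), (248, [160, 32, 28]), (249, [112, 28, 26]), (250, [104, 56, 57]), (251, [111, 91, 94])]
```

Since the last view the paddle edge has moved only about 0.13 rad while the hand turned 0.33 rad and the moment rose to 0.66 N m, so the lever is on its stop. The red ring is still at the mark.

```bash
python3 -c "
from station import *
print(sign_off())"
```

```text
the job is handed in; nothing more can be done
None
```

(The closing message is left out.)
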